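# Wind the length stop on by exactly one turn of the hand wheel

### The arm

A 7-joint arm with a two-finger parallel gripper is mounted at the origin on a cart in front of the work surface, level with it; the furniture and walls round the work are solid. World frame = base frame: x ahead of the robot, y to its left, z up, the work surface at z = 0. Lengths are in m, angles in rad, forces in N, time in s.
With the tool pointing down it reaches from about 0.425 to 0.825 m from the base axis. Payload 3.6 kg.
Tool frame: the origin (TCP) lies at the very end of the fingers, on their centre line; the grasp point (between the pads) lies 19 mm behind it (env.grasp_offset is the distance from the TCP to the grasp point, in m); z points along the fingers, y is the direction in which the jaws open and shut (so a half turn about z gives the same grasp; the last joint's range is limited). The gripper opens to 85 mm and grips with 20 to 120 N. Pads are 22 mm wide; open, the fingers measure 114 mm over their backs; the gripper's body (76 mm by 85 mm) begins 54 mm behind the grasp point. The pads swing forward as they close: fully open they stand 13 mm farther back than shut.
Start: joints at [1.169, 0.615, -0.013, 1.423, 0.008, 1.103, -0.04], TCP at [0.239, -0.605, 0.231] pointing down, gripper open.
Joint ranges: [-3.12, 3.12], [-0.3, 2.06], [-1.34, 1.32], [0.26, 2.42], [-1.36, 4.5], [0.01, 1.98], [-2.84, 2.84]. Speed limits (rad/s): [2.79, 2.79, 3.14, 3.14, 3.14, 3.14, 3.14].

### API

Orientations are given as a unit quaternion [w, x, y, z].
In Python, from workcell import status, cams, order, env gives the robot as it stands.
- The arm moves only by the tool drive_tool, never from a script. Its argument "steps" is a list that holds one entry, the list of rows, each a list of 4 numbers: the shift along the world's x, y, z in units of 25 mm (1.0 is 25 mm), then the turn about the world's z in units of 5 degrees (1.0 is 5 degrees). In form: [[[dx, dy, dz, turn], ...]]. A call has 1 to 8 rows; each row shifts and turns the commanded pose from where the row before left it; what a row does not reach is not made up. A row lasts 1/8 s, in which the tool goes at most 62.5 mm and 10.7 degrees, less where a joint would pass 70% of its speed; a pose out of reach is approached as far as the arm can. A call with a number of a shift or a turn outside -1 to 1 is refused whole. A call with a gripper value outside its range is refused whole. "gripper" is the closure, from 0 (fully open) to 1 (shut), set as the call begins (left out, the last holds). The fingers move at their own pace and stop on an object; "grip_force" is the grip in N (left out, the last holds). Time passes only in rows, so rows that do not move let the fingers close. It gives the time, the measured TCP pose, the force and the opening at its end, in the units of the state.
- status.state(): the state, without advancing time (a new reading comes with each control period).
- cams.camera(name): name is "scene" or "side" or "wrist"; returns the picture (480x640x3 uint8, red, green, blue); there is no depth.
- cams.camera_model(name): a dict with "K" (3x3 intrinsics, pixels), "cam_to_world" (4x4, takes a point from camera to world coordinates). Camera axes: x right, y down, z forward; pixel columns grow to the right and rows downward; lengths in m; the calibration is good to about 2 mm. A picture is of the moment at which its call begins: read the wrist's pose just before it. camera_model takes no time and is no camera call; for the wrist camera it gives the pose at the moment of the call.
- order.hand_in(): hands the job in, once; it reports no verdict.
Trained networks look in the newest picture that a camera, given by its name, has taken for a name from the list of things; names that differ only in an ending like _2 or _b are one class to them, and where a whole thing is asked for, a point or a joint stands for the part that bears it (a point fixed in the world has none). Each returns a list of dicts, best first, with "conf" (0 to 1); they miss things now and then, are a little off and sometimes report something else, mostly with a low value. They report only what shows in the picture. A call takes as long as a camera call.
- cams.regions_of(camera, name): "region" (480x640 bool, what is visible of it).
- cams.place_of(camera, name): "at" ([x, y, z] in m, in world coordinates, good to about 4 mm: a listed point, or the origin of a listed thing).
The state is a dict: "t": time; "joints": joint angles; "joint_velocities": joint speeds; "tau": joint torques, N m; "tcp_pos": TCP position; "orientation": TCP orientation; "ft_force": force on the tool from outside, world axes, zero at the start; "moment": the same for the moment, N m; "gripper_width": finger opening in m.
Only numpy, scipy, OpenCV 4.12 (cv2) and the standard library are available. Lean on these libraries where they do the work, as an engineer would, in place of code of your own. Each camera call takes 0.05 s, during which the arm holds its last target.

### The job

Wind the length stop on by one pitch: with the fingertips, push the hand wheel clockwise (seen from above) by its upright red handle through exactly one full turn, so that the handle comes back to where it started, then take the hand away. Only push the handle lightly, do not grip it; do not work the wheel by its rim or spokes or push the slide directly, and leave the tape roll, oil bottle and wrench as they are.

Things in the scene. Friction and masses are not known exactly. Their poses are not given: they have to be found in the camera images.
- feed_unit: Hand-driven length stop fixed to the bench: aluminium base plate 250 x 90 x 12 mm with a grey gearbox 74 x 74 mm, 70 mm high, that carries the hand wheel flat on its top; slide rods run from the box along the unit's +x to an end block. Origin on the bench right under the wheel's axis; x along the slide away from the wheel, z up. The plate reaches from x = -50 to +200 mm. Nothing of it but the wheel and the wheel's handle is higher than 79 mm.
- wheel_axis (a point): Centre of the black hand wheel, on its vertical axis at the top of its hub, 100 mm above the bench. The wheel lies level: round rim of 60 mm mean radius, 13 mm thick, its top 93 mm above the bench; three spokes; a nut rises to 105 mm on the axis.
- wheel_handle: Upright red handle on the wheel's rim, at the end of one spoke, 60 mm from the wheel's axis; a round grip 44 mm tall, radius 9 mm at its foot growing to 12 mm in its upper half, that spins freely about its own axis (its yaw means nothing). Origin at the middle of its foot, 95 mm above the bench; its top is 139 mm above the bench. Pushing it along its circle takes about 2 to 3 N; more than 18 N between the fingers and it counts as gripping.
- handle_top (a point): Middle of the top of the red handle, 139 mm above the bench.
- wheel_angle (a joint): Angle of the hand wheel, rad, growing clockwise seen from above and counting on past a full turn. At 0 the handle points along the unit's -x; it starts anywhere from 0 to 5.5 and can turn from -7 to 19. It has friction, stays where it is left, and has no stop, detent or mark at one turn. Each clockwise turn moves the slide 20 mm along the unit's +x.
- handwheel: The black hand wheel with its rim, spokes and hub; it carries the handle. Origin on the wheel's axis, 78 mm above the bench.
- stop_slide: Steel slide with a blue stop bar on its top, 30 x 68 x 39 mm, driven by the wheel along the unit's x; origin at the middle of its steel block, 37 mm above the bench; its top stays 63 mm above the bench and it may run in under the rim.
- tape_roll: Black tape roll lying flat, 62 mm across, 18 mm high, loose; origin under its middle. Bystander.
- oil_bottle: Cream oil bottle with a red spout, 34 mm across, 107 mm tall, loose, standing; origin under its middle. Bystander.
- adjustable_wrench: Bright adjustable wrench lying flat, 153 mm long, 47 mm wide, 10 mm high, loose; origin under its middle, length along its own y. Bystander.

How it is judged:
By the outcome, as a careful person would: the job done as asked, in the order asked, and still so for the second after the job is handed in, with the robot touching nothing.
It also fails if it takes over 58 s, if anything falls off the work surface, if the arm or the gripper's body presses on something with over 40 N, if the wrist force passes 120 N, or if a joint passes its speed limit or range.

## Working session

There is one attempt and no reset: what is moved stays moved. The work goes in short steps, Python scripts to look and compute and a tool call to move; the robot and the scene stay as the last step left them, time stands still between calls to the robot, and variables do not carry over. Pictures are saved under pics/ and viewed, and the job is handed in when it is done.

Besides the shell and the picture viewer there is one more tool, called after ">>>" as name(argument=value, ...), one argument or row to a line, values as JSON. drive_tool: Moves the arm, as the interface text tells. Shifts and turns lie within -1 to 1; 1 stands for 25 mm of shift or 5 degrees of turn. Its arguments: {"type":"object","properties":{"steps":{"type":"array","items":{"type":"array","items":{"type":"array","items":{"type":"number","minimum":-1,"maximum":1}}}},"gripper":{"type":"number"},"grip_force":{"type":"number"}},"required":["steps"]}

```bash
mkdir -p pics; ls; python3 - <<'E'
from workcell import status,cams,order,env
import cv2,numpy as np
s=status.state();print({k:np.round(v,3) for k,v in s.items()})
for c in ("scene","side"):
    im=cams.camera(c);cv2.imwrite(f"pics/{c}0.png",im[...,::-1])
    for n in ("wheel_axis","handle_top","wheel_handle","feed_unit","stop_slide","oil_bottle","tape_roll","adjustable_wrench"):
        for r in cams.place_of(c,n)[:2]: print(c,n,np.round(r["at"],4),round(r["conf"],2))
print(status.state()["t"])
E
```

```text
pics
{'t': np.float64(0.0), 'joints': array([ 1.168,  0.616, -0.013,  1.425,  0.008,  1.103, -0.04 ]), 'joint_velocities': array([ 0.001,  0.001,  0.   , -0.001,  0.001,  0.001,  0.001]), 'tau': array([-0.0000e+00, -4.6922e+01,  2.5900e-01, -1.7103e+01,  1.0000e-02,
        1.0000e-02, -0.0000e+00]), 'tcp_pos': array([ 0.238, -0.604,  0.23 ]), 'orientation': array([-0.001,  0.982,  0.187, -0.   ]), 'ft_force': array([-0.316,  0.294,  0.003]), 'moment': array([-0.017, -0.047, -0.039]), 'gripper_width': np.float64(0.085)}
scene wheel_axis [ 0.5286 -0.1744  0.1003] 0.98
scene handle_top [ 0.4901 -0.1311  0.1382] 0.62
scene feed_unit [ 0.53   -0.1782 -0.0014] 0.96
scene stop_slide [ 0.6155 -0.1914  0.0347] 0.76
scene stop_slide [ 0.5275 -0.177  -0.002 ] 0.63
scene oil_bottle [0.4222 0.0033 0.004 ] 0.97
scene oil_bottle [ 0.5265 -0.1763  0.1021] 0.25
scene tape_roll [0.6008 0.0295 0.0026] 0.86
scene adjustable_wrench [ 0.5532 -0.2935 -0.0029] 0.83
side handle_top [ 0.4899 -0.1313  0.1344] 0.75
side feed_unit [ 0.528  -0.1752 -0.0076] 0.87
side stop_slide [ 0.616  -0.1889  0.0392] 0.84
side oil_bottle [ 0.4218 -0.0035 -0.0021] 0.95
side tape_roll [ 5.988e-01  2.820e-02 -4.000e-04] 0.6
side adjustable_wrench [ 0.5461 -0.2945 -0.0017] 0.55
0.9
```

View pics/scene0.png

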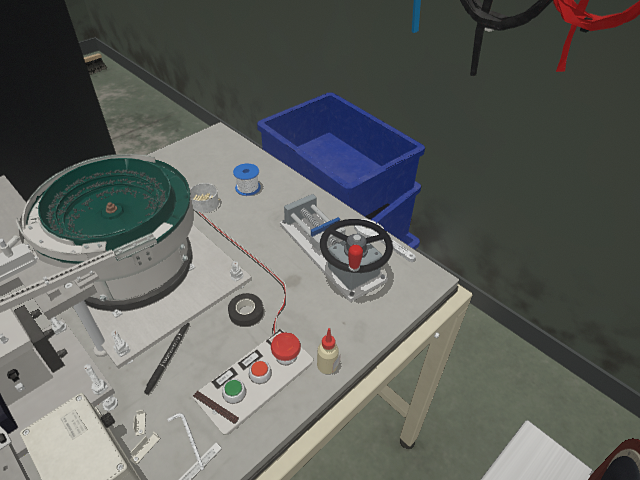

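View pics/side0.png

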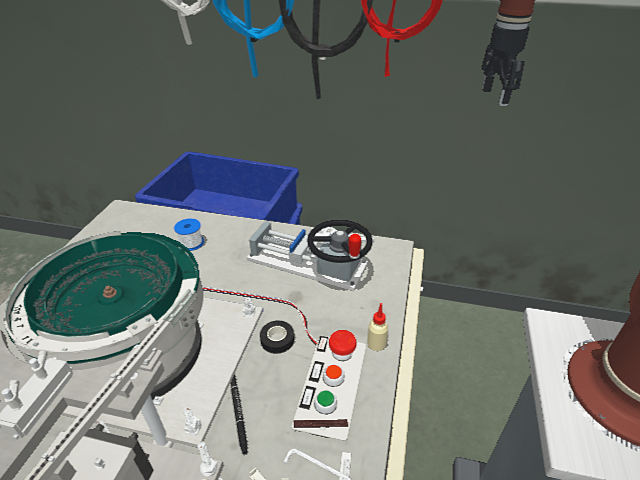

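>>> drive_tool(
  steps=[
    [[0.5, 0.95, 0, 0], [0.5, 0.95, 0, 0], [0.5, 0.95, 0, 0], [0.5, 0.95, 0, 0], [0.5, 0.95, 0, 0], [0.5, 0.95, 0, 0], [0.5, 0.95, 0, 0], [0.5, 0.95, 0, 0]],
  ],
  gripper=1,
)

```text
t: 1.9
tcp_pos: [0.339, -0.4139, 0.2315]
orientation: [0.0, 0.982, 0.187, 0.0]
ft_force: [-1.1, 0.0, 0.3]
gripper_width: 0.0001
```

>>> drive_tool(
  steps=[
    [[0.5, 0.95, 0, 0], [0.5, 0.95, 0, 0], [0.5, 0.95, 0, 0], [0.5, 0.95, 0, 0], [0.5, 0.95, 0, 0], [0.5, 0.95, 0, 0], [0.5, 0.95, 0, 0], [0, 0, 0, 0]],
  ],
)

```text
t: 2.9
tcp_pos: [0.4274, -0.2461, 0.2315]
orientation: [-0.0, 0.982, 0.189, 0.001]
ft_force: [0.3, 0.5, 0.2]
gripper_width: 0.0003
```

```bash
python3 - <<'E'
from workcell import status,cams,order,env
import cv2,numpy as np
s=status.state();print({k:np.round(v,3) for k,v in s.items() if k in("t","joints","tcp_pos","orientation","gripper_width","ft_force")})
for c in ("wrist","scene"):
    im=cams.camera(c);cv2.imwrite(f"pics/{c}1.png",im[...,::-1])
    for n in ("wheel_axis","handle_top","stop_slide"):
        for r in cams.place_of(c,n)[:2]: print(c,n,np.round(r["at"],4),round(r["conf"],2))
print(status.state()["t"])
E
```

```text
{'t': np.float64(2.9), 'joints': array([ 0.532,  0.374, -0.074,  1.865,  0.033,  0.904, -0.746]), 'tcp_pos': array([ 0.427, -0.246,  0.232]), 'orientation': array([-0.   ,  0.982,  0.189,  0.001]), 'ft_force': array([0.296, 0.5  , 0.243]), 'gripper_width': np.float64(0.0)}
wrist wheel_axis [ 0.5295 -0.177   0.1011] 0.86
wrist handle_top [ 0.4859 -0.13    0.1407] 0.55
scene wheel_axis [ 0.5282 -0.1767  0.1006] 0.67
scene handle_top [ 0.492  -0.1324  0.1398] 0.97
scene stop_slide [ 0.6132 -0.1894  0.0339] 0.67
3.3
```

View pics/wrist1.png

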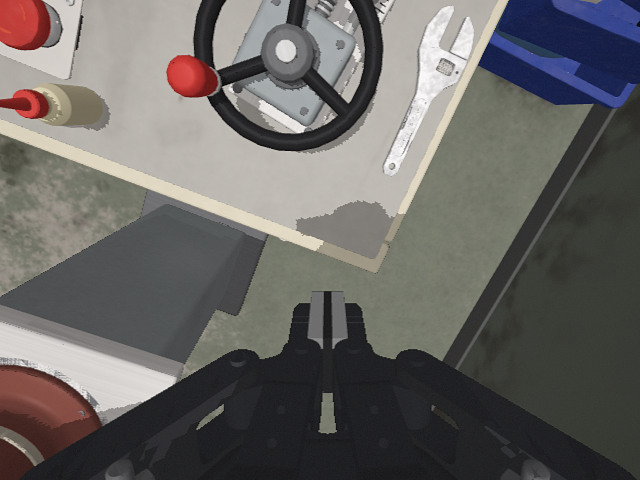

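View pics/scene1.png

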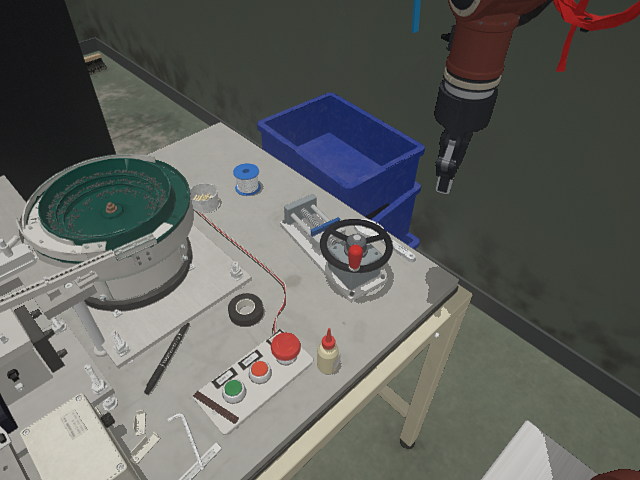

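>>> drive_tool(
  steps=[
    [[0.44, 0.84, 0, 0], [0.44, 0.84, 0, 0], [0.44, 0.84, 0, 0], [0.44, 0.84, 0, 0], [0, 0, 0, 0], [0, 0, -0.8, 0], [0, 0, -0.8, 0], [0, 0, -0.8, 0]],
  ],
)

```text
t: 4.3
tcp_pos: [0.4693, -0.1663, 0.1708]
orientation: [0.001, 0.983, 0.186, -0.0]
ft_force: [-0.3, -0.1, -0.6]
gripper_width: -0.0001
```

>>> drive_tool(
  steps=[
    [[0, 0, -0.8, 0], [0, 0, -0.8, 0], [0, 0, -0.75, 0], [0, 0, 0, 0]],
  ],
)

```text
t: 4.8
tcp_pos: [0.4684, -0.1657, 0.1115]
orientation: [-0.0, 0.983, 0.186, -0.002]
ft_force: [0.2, -0.2, -0.2]
gripper_width: 0.0
```

```bash
cat > plan.py <<'E'
# usage: plan.py theta_from theta_to step  -> row deltas (units) from current tcp
import sys,numpy as np
from workcell import status
a,b,st=map(float,sys.argv[1:4])
C=np.array([.529,-.1765]);R=.06
p=status.state()["tcp_pos"][:2].copy()
th=np.radians(np.arange(a,b-1e-6,-st))
P=C+R*np.c_[np.cos(th),np.sin(th)]
rows=[]
for q in P:
    d=np.round((q-p)/.025,2);rows.append([*d.tolist(),0,0]);p=p+d*.025
for i in range(0,len(rows),8):print(str(rows[i:i+8]).replace(".0,",","))
E
python3 - <<'E'
from workcell import status,cams,order,env
import cv2,numpy as np
s=status.state();print({k:np.round(v,3) for k,v in s.items() if k in("t","joints","tcp_pos","orientation","gripper_width","ft_force")})
for c in ("wrist","side"):
    im=cams.camera(c);cv2.imwrite(f"pics/{c}2.png",im[...,::-1])
    for n in ("wheel_axis","handle_top"):
        for r in cams.place_of(c,n)[:2]: print(c,n,np.round(r["at"],4),round(r["conf"],2))
E
python3 plan.py 160 -198 6
```

```text
{'t': np.float64(4.8), 'joints': array([ 0.347,  0.551, -0.076,  1.991,  0.072,  0.606, -0.974]), 'tcp_pos': array([ 0.468, -0.166,  0.111]), 'orientation': array([-0.   ,  0.983,  0.186, -0.002]), 'ft_force': array([ 0.175, -0.187, -0.224]), 'gripper_width': np.float64(0.0)}
wrist wheel_axis [ 0.5297 -0.178   0.1008] 0.82
wrist handle_top [ 0.4863 -0.1311  0.1395] 0.56
side wheel_axis [ 0.5279 -0.1802  0.0972] 0.68
side wheel_axis [ 0.5311 -0.1824  0.0768] 0.56
side handle_top [ 0.5278 -0.1794  0.1017] 0.72
side handle_top [ 0.4907 -0.1305  0.136 ] 0.61
[[0.08, 0.35, 0, 0], [0.1, 0.23, 0, 0], [0.12, 0.22, 0, 0], [0.15, 0.21, 0, 0], [0.16, 0.19, 0, 0], [0.19, 0.17, 0, 0], [0.2, 0.15, 0, 0], [0.21, 0.13, 0, 0]]
[[0.23, 0.11, 0, 0], [0.24, 0.08, 0, 0], [0.24, 0.05, 0, 0], [0.25, 0.04, 0, 0], [0.25, -0, 0, 0], [0.25, -0.02, 0, 0], [0.25, -0.05, 0, 0], [0.24, -0.07, 0, 0]]
[[0.23, -0.1, 0, 0], [0.22, -0.12, 0, 0], [0.21, -0.15, 0, 0], [0.19, -0.16, 0, 0], [0.17, -0.19, 0, 0], [0.15, -0.2, 0, 0], [0.13, -0.21, 0, 0], [0.1, -0.23, 0, 0]]
[[0.09, -0.24, 0, 0], [0.05, -0.24, 0, 0], [0.03, -0.25, 0, 0], [0.01, -0.25, 0, 0], [-0.02, -0.25, 0, 0], [-0.05, -0.25, 0, 0], [-0.08, -0.24, 0, 0], [-0.09, -0.23, 0, 0]]
[[-0.13, -0.22, 0, 0], [-0.14, -0.21, 0, 0], [-0.16, -0.19, 0, 0], [-0.19, -0.17, 0, 0], [-0.2, -0.15, 0, 0], [-0.21, -0.13, 0, 0], [-0.23, -0.1, 0, 0], [-0.24, -0.09, 0, 0]]
[[-0.24, -0.05, 0, 0], [-0.25, -0.03, 0, 0], [-0.25, -0.01, 0, 0], [-0.25, 0.02, 0, 0], [-0.25, 0.05, 0, 0], [-0.24, 0.08, 0, 0], [-0.23, 0.09, 0, 0], [-0.22, 0.13, 0, 0]]
[[-0.21, 0.14, 0, 0], [-0.19, 0.16, 0, 0], [-0.17, 0.19, 0, 0], [-0.15, 0.2, 0, 0], [-0.13, 0.21, 0, 0], [-0.11, 0.23, 0, 0], [-0.08, 0.24, 0, 0], [-0.05, 0.24, 0, 0]]
[[-0.03, 0.25, 0, 0], [-0.01, 0.25, 0, 0], [0.02, 0.26, 0, 0], [0.05, 0.24, 0, 0]]
```

View pics/wrist2.png

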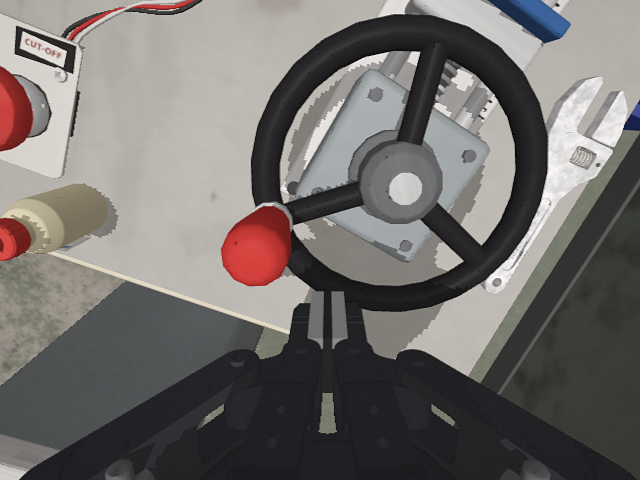

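View pics/side2.png

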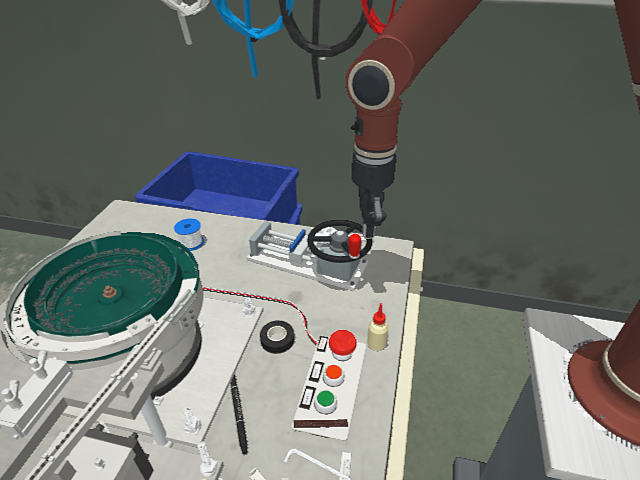

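>>> drive_tool(
  steps=[
    [[0.08, 0.35, 0, 0], [0.1, 0.23, 0, 0], [0.12, 0.22, 0, 0], [0.15, 0.21, 0, 0], [0.16, 0.19, 0, 0], [0.19, 0.17, 0, 0], [0.2, 0.15, 0, 0], [0.21, 0.13, 0, 0]],
  ],
)

```text
t: 6.1
tcp_pos: [0.5005, -0.1228, 0.1124]
orientation: [-0.0, 0.982, 0.187, -0.0]
ft_force: [-2.4, -0.8, 1.8]
gripper_width: 0.0003
```

```bash
python3 - <<'E'
from workcell import status,cams,order,env
import cv2,numpy as np
s=status.state();print({k:np.round(v,3) for k,v in s.items() if k in("t","joints","tcp_pos","gripper_width","ft_force")})
for c in ("wrist",):
    im=cams.camera(c);cv2.imwrite(f"pics/{c}3.png",im[...,::-1])
    for n in ("wheel_axis","handle_top"):
        for r in cams.place_of(c,n)[:2]: print(c,n,np.round(r["at"],4),round(r["conf"],2))
E
python3 plan.py 112 -198 6
```

```text
{'t': np.float64(6.1), 'joints': array([ 0.246,  0.569, -0.07 ,  1.943,  0.064,  0.632, -1.06 ]), 'tcp_pos': array([ 0.5  , -0.123,  0.112]), 'ft_force': array([-2.43 , -0.756,  1.778]), 'gripper_width': np.float64(0.0)}
wrist wheel_axis [ 0.5292 -0.1766  0.0991] 0.56
wrist handle_top [ 0.519  -0.1183  0.1376] 0.61
[[0.2, 0.06, 0, 0], [0.24, 0.09, 0, 0], [0.24, 0.05, 0, 0], [0.25, 0.03, 0, 0], [0.25, 0.01, 0, 0], [0.25, -0.02, 0, 0], [0.25, -0.05, 0, 0], [0.24, -0.08, 0, 0]]
[[0.23, -0.09, 0, 0], [0.22, -0.13, 0, 0], [0.21, -0.14, 0, 0], [0.19, -0.17, 0, 0], [0.17, -0.18, 0, 0], [0.15, -0.2, 0, 0], [0.13, -0.21, 0, 0], [0.11, -0.23, 0, 0]]
[[0.08, -0.24, 0, 0], [0.05, -0.24, 0, 0], [0.03, -0.25, 0, 0], [0.01, -0.26, 0, 0], [-0.02, -0.25, 0, 0], [-0.05, -0.24, 0, 0], [-0.07, -0.24, 0, 0], [-0.1, -0.23, 0, 0]]
[[-0.12, -0.22, 0, 0], [-0.15, -0.21, 0, 0], [-0.16, -0.19, 0, 0], [-0.19, -0.17, 0, 0], [-0.2, -0.15, 0, 0], [-0.21, -0.13, 0, 0], [-0.23, -0.11, 0, 0], [-0.24, -0.08, 0, 0]]
[[-0.24, -0.06, 0, 0], [-0.25, -0.03, 0, 0], [-0.25, -0, 0, 0], [-0.25, 0.02, 0, 0], [-0.25, 0.05, 0, 0], [-0.24, 0.07, 0, 0], [-0.23, 0.1, 0, 0], [-0.22, 0.12, 0, 0]]
[[-0.21, 0.15, 0, 0], [-0.19, 0.16, 0, 0], [-0.17, 0.19, 0, 0], [-0.15, 0.2, 0, 0], [-0.13, 0.21, 0, 0], [-0.11, 0.23, 0, 0], [-0.08, 0.24, 0, 0], [-0.05, 0.24, 0, 0]]
[[-0.03, 0.25, 0, 0], [-0.01, 0.25, 0, 0], [0.02, 0.25, 0, 0], [0.05, 0.25, 0, 0]]
```

View pics/wrist3.png

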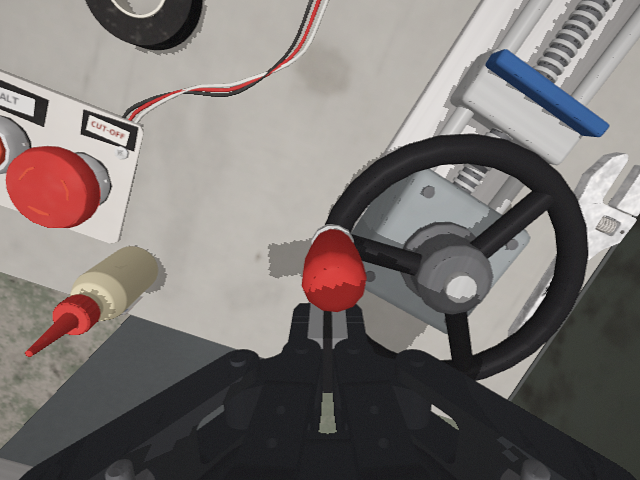

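>>> drive_tool(
  steps=[
    [[0.23, 0.11, 0, 0], [0.24, 0.08, 0, 0], [0.24, 0.05, 0, 0], [0.25, 0.04, 0, 0], [0.25, 0, 0, 0], [0.25, -0.02, 0, 0], [0.25, -0.05, 0, 0], [0.24, -0.07, 0, 0]],
  ],
)

```text
t: 7.25
tcp_pos: [0.5495, -0.1194, 0.1124]
orientation: [-0.0, 0.982, 0.187, 0.0]
ft_force: [-2.1, 0.9, 0.7]
gripper_width: 0.0001
```

```bash
cat > look.py <<'E'
import sys
from workcell import status,cams
import cv2,numpy as np
s=status.state();p=s["tcp_pos"];print(round(s["t"],2),np.round(p,4),np.round(s["ft_force"],1),np.round(s["joints"],2), "finger ang",np.degrees(np.arctan2(p[1]+.1765,p[0]-.529)),"r",np.hypot(p[1]+.1765,p[0]-.529))
for c in sys.argv[2:]:
    im=cams.camera(c);cv2.imwrite(f"pics/{c}{sys.argv[1]}.png",im[...,::-1])
    for n in ("handle_top",):
        for r in cams.place_of(c,n)[:2]:
            a=r["at"]; print(c,n,np.round(a,4),round(r["conf"],2),np.degrees(np.arctan2(a[1]+.1765,a[0]-.529)))
E
python3 look.py 4 wrist
```

```text
7.25 [ 0.5495 -0.1194  0.1124] [-2.1  0.9  0.7] [ 0.22  0.62 -0.07  1.81  0.06  0.71 -1.08] finger ang 70.23710211594297 r 0.06067169373383322
wrist handle_top [ 0.5684 -0.1378  0.1407] 0.83 44.48647923511197
```

>>> drive_tool(
  steps=[
    [[0.23, -0.1, 0, 0], [0.22, -0.12, 0, 0], [0.21, -0.15, 0, 0], [0.19, -0.16, 0, 0], [0.17, -0.19, 0, 0], [0.15, -0.2, 0, 0], [0.13, -0.21, 0, 0], [0.1, -0.23, 0, 0]],
  ],
)

```text
t: 8.35
tcp_pos: [0.5842, -0.1539, 0.1126]
orientation: [-0.0, 0.982, 0.187, -0.0]
ft_force: [-1.1, 2.6, 0.8]
gripper_width: 0.0001
```

>>> drive_tool(
  steps=[
    [[0.09, -0.24, 0, 0], [0.05, -0.24, 0, 0], [0.03, -0.25, 0, 0], [0.01, -0.25, 0, 0], [-0.02, -0.25, 0, 0], [-0.05, -0.25, 0, 0], [-0.08, -0.24, 0, 0], [-0.09, -0.23, 0, 0]],
  ],
)

```text
t: 9.35
tcp_pos: [0.5825, -0.2027, 0.1127]
orientation: [-0.0, 0.982, 0.187, 0.0]
ft_force: [1.0, 1.0, 0.6]
gripper_width: 0.0001
```

```bash
python3 look.py 5 wrist scene
```

```text
9.35 [ 0.5825 -0.2027  0.1127] [1.  1.  0.6] [ 0.34  0.69 -0.07  1.65  0.07  0.8  -0.95] finger ang -26.075361746323857 r 0.05953542474346891
scene handle_top [ 0.5683 -0.2257  0.139 ] 0.61 -51.382822526371214
```

View pics/wrist5.png

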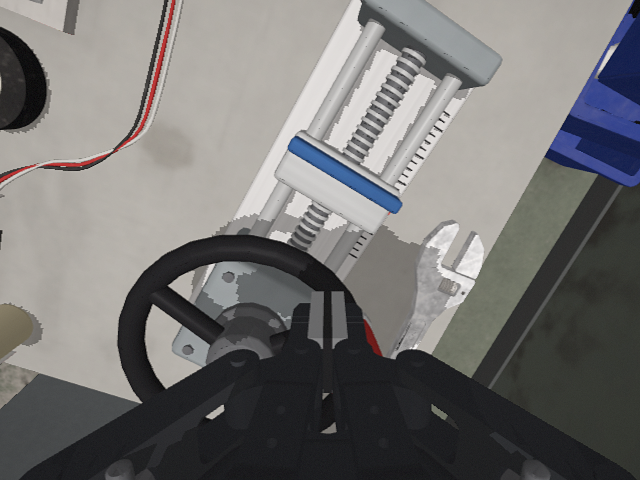

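>>> drive_tool(
  steps=[
    [[-0.13, -0.22, 0, 0], [-0.14, -0.21, 0, 0], [-0.16, -0.19, 0, 0], [-0.19, -0.17, 0, 0], [-0.2, -0.15, 0, 0], [-0.21, -0.13, 0, 0], [-0.23, -0.1, 0, 0], [-0.24, -0.09, 0, 0]],
  ],
)

```text
t: 10.55
tcp_pos: [0.5448, -0.234, 0.1126]
orientation: [0.0, 0.982, 0.187, 0.0]
ft_force: [3.6, 0.7, -1.1]
gripper_width: -0.0003
```

>>> drive_tool(
  steps=[
    [[-0.24, -0.05, 0, 0], [-0.25, -0.03, 0, 0], [-0.25, -0.01, 0, 0], [-0.25, 0.02, 0, 0], [-0.25, 0.05, 0, 0], [-0.24, 0.08, 0, 0], [-0.23, 0.09, 0, 0], [-0.22, 0.13, 0, 0]],
  ],
)

```text
t: 11.55
tcp_pos: [0.496, -0.2274, 0.1126]
orientation: [0.0, 0.982, 0.187, -0.0]
ft_force: [2.1, -2.6, -0.2]
gripper_width: -0.0001
```

```bash
python3 look.py 6 scene side; python3 plan.py -128 -200 6
```

```text
11.55 [ 0.496  -0.2274  0.1126] [ 2.1 -2.6 -0.2] [ 0.44  0.6  -0.08  1.86  0.08  0.68 -0.88] finger ang -122.9662492497694 r 0.06067007799376039
scene handle_top [ 0.4768 -0.2068  0.1394] 0.9 -149.86655895418448
side handle_top [ 0.4763 -0.2097  0.1343] 0.85 -147.78985058239437
[[-0.14, 0.11, 0, 0], [-0.19, 0.16, 0, 0], [-0.17, 0.18, 0, 0], [-0.16, 0.2, 0, 0], [-0.12, 0.22, 0, 0], [-0.11, 0.23, 0, 0], [-0.08, 0.23, 0, 0], [-0.06, 0.25, 0, 0]]
[[-0.03, 0.25, 0, 0], [-0, 0.25, 0, 0], [0.02, 0.25, 0, 0], [0.05, 0.25, 0, 0], [0.07, 0.24, 0, 0]]
```

View pics/scene6.png

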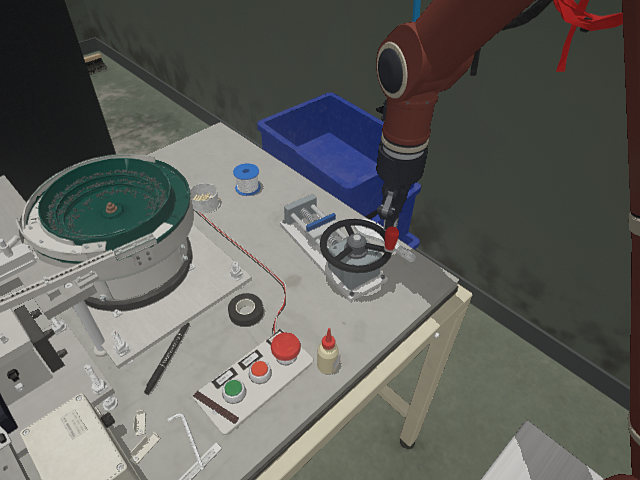

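>>> drive_tool(
  steps=[
    [[-0.21, 0.14, 0, 0], [-0.19, 0.16, 0, 0], [-0.17, 0.19, 0, 0], [-0.15, 0.2, 0, 0], [-0.13, 0.21, 0, 0], [-0.11, 0.23, 0, 0], [-0.08, 0.24, 0, 0], [-0.05, 0.24, 0, 0]],
  ],
)

```text
t: 12.75
tcp_pos: [0.4691, -0.1862, 0.1125]
orientation: [-0.0, 0.982, 0.187, -0.0]
ft_force: [-0.1, -1.4, -0.8]
gripper_width: -0.0
```

>>> drive_tool(
  steps=[
    [[-0.03, 0.25, 0, 0], [-0.01, 0.25, 0, 0], [0.02, 0.25, 0, 0], [0, 0, 0, 0]],
  ],
)

```text
t: 13.25
tcp_pos: [0.4689, -0.1665, 0.1125]
orientation: [-0.001, 0.982, 0.188, -0.0]
ft_force: [-0.6, -0.7, 0.4]
gripper_width: 0.0001
```

```bash
python3 look.py 7 scene side wrist; python3 - <<'E'
import cv2,numpy as np
for c,b in (("scene",(325,235,400,285)),("side",(340,225,370,265))):
    for k in ("0","7"):
        im=cv2.imread(f"pics/{c}{k}.png").astype(int)[b[1]:b[3],b[0]:b[2]]
        m=(im[...,2]>110)&(im[...,1]<90)&(im[...,0]<90)
        y,x=np.nonzero(m);print(c,k,m.sum(),x.mean()+b[0],y.mean()+b[1],x.min()+b[0],x.max()+b[0],y.min()+b[1],y.max()+b[1])
a=np.hstack([cv2.resize(cv2.imread(f"pics/scene{k}.png")[210:290,310:410],None,fx=4,fy=4,interpolation=0) for k in "07"]);cv2.imwrite("pics/cmp7.png",a)
E
```

```text
13.25 [ 0.4689 -0.1665  0.1125] [-0.6 -0.7  0.4] [ 0.35  0.55 -0.08  1.99  0.07  0.61 -0.97] finger ang 170.5211814788328 r 0.06088994794494505
scene handle_top [ 0.4784 -0.1438  0.1392] 0.93 147.12763439585564
side handle_top [ 0.4796 -0.1434  0.1386] 0.62 146.17631382746467
wrist handle_top [ 0.4771 -0.1484  0.1422] 0.89 151.56774164297494
wrist handle_top [ 0.5273 -0.1747  0.0821] 0.2 133.36342295838395
scene 0 281 354.87544483985766 255.7473309608541 348 362 244 268
scene 7 281 365.3167259786477 255.74377224199287 359 372 244 268
side 0 229 354.2707423580786 244.44978165938863 349 360 234 256
side 7 232 361.9051724137931 240.95689655172413 356 368 230 253
```

View pics/cmp7.png

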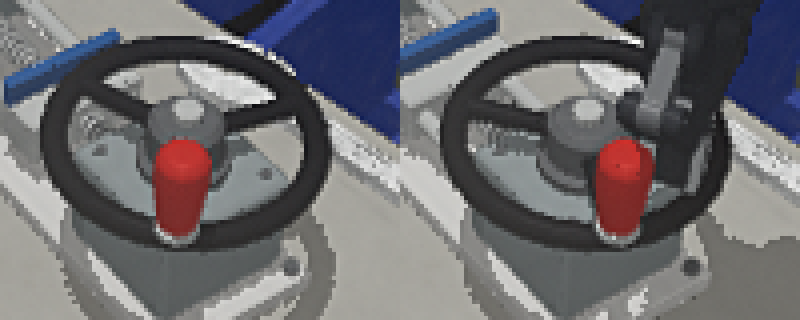

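```bash
cat > ang.py <<'E'
# handle angle from red-blob centroids, scene & side cameras. usage: ang.py key
import sys,cv2,numpy as np
from scipy.optimize import least_squares
from workcell import cams
def proj(c,P):
    M=cams.camera_model(c);T=np.linalg.inv(np.array(M["cam_to_world"]));p=T[:3,:3]@P+T[:3,3];u=np.array(M["K"])@p;return u[:2]/u[2]
def cen(c,k):
    b={"scene":(325,230,400,285),"side":(335,222,372,270)}[c]
    im=cv2.imread(f"pics/{c}{k}.png").astype(int)[b[1]:b[3],b[0]:b[2]]
    m=(im[...,2]>110)&(im[...,1]<90)&(im[...,0]<90);y,x=np.nonzero(m);return np.array([x.mean()+b[0],y.mean()+b[1]])
def H(t,C=(.529,-.1765)): return np.array([C[0]+.06*np.cos(t),C[1]+.06*np.sin(t),.12])
for k in ["0"]+sys.argv[1:]:
    o=[]
    for c in("scene","side"):
        q=cen(c,k); r=least_squares(lambda t:proj(c,H(t[0]))-q,[2.3]);o+=[np.degrees(r.x[0]),*r.fun]
        o[-3:]=[round(float(v),2) for v in o[-3:]]
    print(k,o)
E
python3 ang.py 7
```

```text
0 [130.44, 0.06, -0.75, 128.82, -0.53, -1.72]
7 [146.99, -0.13, -1.0, 145.43, -0.85, -1.42]
```

```bash
python3 plan.py 167 157 3.3
```

```text
[[0.04, 0.19, 0, 0], [0.04, 0.13, 0, 0], [0.04, 0.13, 0, 0], [0.05, 0.13, 0, 0]]
```

>>> drive_tool(
  steps=[
    [[0.04, 0.14, 0, 0], [0.04, 0.13, 0, 0], [0.05, 0.13, 0, 0], [0.05, 0.13, 0, 0], [0, 0, 0, 0], [0, 0, 0, 0]],
  ],
)

```text
t: 14.3
tcp_pos: [0.474, -0.1542, 0.1125]
orientation: [-0.0, 0.982, 0.187, 0.0]
ft_force: [-0.1, -0.6, 0.5]
gripper_width: 0.0003
```

```bash
python3 look.py 8 scene side; python3 ang.py 8
```

```text
14.3 [ 0.474  -0.1542  0.1125] [-0.1 -0.6  0.5] [ 0.32  0.55 -0.08  1.99  0.07  0.61 -0.99] finger ang 157.93877746150457 r 0.05931325946311302
scene handle_top [ 0.4852 -0.1338  0.1413] 0.69 135.7285775767608
side handle_top [ 0.4877 -0.1346  0.1351] 0.93 134.58681644497244
0 [130.44, 0.06, -0.75, 128.82, -0.53, -1.72]
8 [135.52, 0.02, -1.03, 134.04, -0.64, -1.65]
```

>>> drive_tool(
  steps=[
    [[0.04, 0.09, 0, 0], [0.04, 0.09, 0, 0], [0, 0, 0, 0], [0, 0, 0, 0]],
  ],
)

```text
t: 15.0
tcp_pos: [0.4754, -0.15, 0.1125]
orientation: [-0.0, 0.982, 0.187, -0.0]
ft_force: [-0.8, -1.9, 0.6]
gripper_width: -0.0001
```

```bash
python3 look.py 9 scene side; python3 ang.py 9
```

```text
15.0 [ 0.4754 -0.15    0.1125] [-0.8 -1.9  0.6] [ 0.31  0.55 -0.07  1.99  0.07  0.61 -1.  ] finger ang 153.68495451025836 r 0.05974267002661861
scene handle_top [ 0.4893 -0.1315  0.14  ] 0.69 131.4194542483463
side handle_top [ 0.4879 -0.1327  0.1363] 0.89 133.17848664839892
0 [130.44, 0.06, -0.75, 128.82, -0.53, -1.72]
9 [131.04, 0.1, -1.3, 129.85, -0.53, -1.64]
```

>>> drive_tool(
  steps=[
    [[0.01, 0.03, 0, 0], [0, 0, 0, 0], [0, 0, 0, 0]],
  ],
)

```text
t: 15.58
tcp_pos: [0.4758, -0.1494, 0.1125]
orientation: [0.0, 0.982, 0.187, -0.0]
ft_force: [-2.0, -2.3, 0.5]
gripper_width: 0.0001
```

```bash
python3 look.py a scene side; python3 ang.py a
```

```text
15.57 [ 0.4758 -0.1494  0.1125] [-2.  -2.3  0.5] [ 0.31  0.55 -0.07  1.99  0.07  0.61 -1.  ] finger ang 153.04735772795112 r 0.05970156573413367
side handle_top [ 0.4894 -0.1284  0.1384] 0.9 129.46410830266828
0 [130.44, 0.06, -0.75, 128.82, -0.53, -1.72]
a [130.55, 0.11, -1.33, 129.31, -0.52, -1.66]
```

>>> drive_tool(
  steps=[
    [[-0.2, -0.3, 0, 0], [-0.25, -0.35, 0, 0], [0, 0, 0, 0], [0, 0, 0.8, 0], [0, 0, 0.9, 0], [0, 0, 0.9, 0], [0, 0, 0.9, 0], [0, 0, 0.9, 0]],
  ],
)

```text
t: 16.77
tcp_pos: [0.4646, -0.1652, 0.2233]
orientation: [-0.0, 0.982, 0.187, 0.0]
ft_force: [0.2, -0.5, 0.4]
gripper_width: 0.0002
```

>>> drive_tool(
  steps=[
    [[-0.4, -0.8, 0.3, 0], [-0.4, -0.8, 0, 0], [-0.4, -0.8, 0, 0], [-0.4, -0.8, 0, 0], [-0.4, -0.8, 0, 0], [-0.4, -0.8, 0, 0], [0, 0, 0, 0], [0, 0, 0, 0]],
  ],
)

```text
t: 17.77
tcp_pos: [0.4052, -0.2844, 0.23]
orientation: [-0.0, 0.982, 0.187, 0.0]
ft_force: [-1.3, 0.3, -0.3]
gripper_width: -0.0002
```

```bash
python3 look.py b scene side; python3 ang.py b; python3 - <<'E'
from workcell import cams
import numpy as np,cv2
for c in("scene","side"):
    for n in("stop_slide","oil_bottle","tape_roll","adjustable_wrench"):
        for r in cams.place_of(c,n)[:1]: print(c,n,np.round(r["at"],4),round(r["conf"],2))
a=np.hstack([cv2.resize(cv2.imread(f"pics/scene{k}.png")[180:290,270:430],(400,275),interpolation=0) for k in "0b"]);cv2.imwrite("pics/cmpb.png",a)
E
```

```text
17.77 [ 0.4052 -0.2844  0.23  ] [-1.3  0.3 -0.3] [ 0.61  0.38 -0.06  1.86  0.03  0.9  -0.66] finger ang -138.92305635568567 r 0.1641951059707642
side handle_top [ 0.4898 -0.1337  0.136 ] 0.64 132.4861897638223
0 [130.44, 0.06, -0.75, 128.82, -0.53, -1.72]
b [130.75, 0.07, -0.85, 129.01, -0.54, -1.73]
scene stop_slide [0.6021 0.0293 0.0034] 0.72
scene oil_bottle [0.4232 0.0033 0.0024] 0.94
scene tape_roll [0.5992 0.0291 0.0012] 0.98
scene adjustable_wrench [ 0.553  -0.2916 -0.0011] 0.82
side stop_slide [ 0.6352 -0.1932  0.0377] 0.7
side oil_bottle [ 0.419   0.0011 -0.0011] 0.89
side tape_roll [0.6    0.032  0.0021] 0.8
side adjustable_wrench [ 5.482e-01 -2.932e-01  5.000e-04] 0.73
```

View pics/cmpb.png

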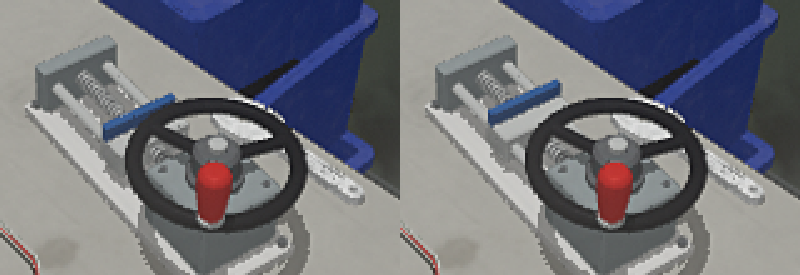

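Before and after, the handle sits at the same spot, within about 0.3°. The slide has moved about 20 mm, the bystanders haven't moved, and the hand is clear.

```bash
python3 -c "
from workcell import order;print(order.hand_in())"
```

```text
the job is handed in; nothing more can be done
None
```

I pushed the red handle clockwise through one full turn with the closed fingertips, then backed off, lifted and moved the hand away. I handed the job in at about 18 s.

- **Handle position:** Compared with the start, the handle is 0.3° off in the scene camera and 0.2° off in the side camera, both short of the full turn.
- **Slide:** In the side camera the stop slide moved from x = 0.616 to 0.635 m, about 20 mm along the unit, which matches one turn. In the last scene picture the network mistook the tape roll for the slide, so I ignored that reading; the picture itself shows the slide moved on.
- **Force:** The wrist force was at most about 4 N at the readings taken after each move.
- **Bystanders:** The oil bottle, tape roll and wrench are where they were, within the few millimetres the networks can resolve.

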